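Seat the capped samples in their cold blocks

ROBOT

A 6-joint arm with a two-finger parallel gripper is mounted at the origin on the work surface. World frame = base frame: x ahead of the robot, y to its left, z up, the work surface at z = 0. Lengths are in m, angles in rad, forces in N, time in s.
With the tool pointing down it reaches from about 0.275 to 0.85 m from the base axis. Payload 5.2 kg.
Tool frame: the origin (TCP) lies midway between the tips of the shut fingers; the grasp point (between the pads) lies 19 mm behind it; x points along the fingers, y is the direction in which the jaws open and shut, and the axes are right-handed (so a half turn about x gives the same grasp; the last joint's range is limited). The gripper opens to 85 mm and grips with 20 to 120 N. Pads are 22 mm wide; open, the fingers measure 114 mm over their backs; the gripper's body (76 mm by 85 mm) begins 54 mm behind the grasp point. The pads swing forward as they close: fully open they stand 13 mm farther back than shut.
Start: joints at [-1.366, 0.259, 1.535, -0, 1.348, -0.203], TCP at [0.218, -0.505, 0.231] pointing down, gripper open.
Joint ranges: [-3.14, 3.14], [-0.91, 2.08], [0.19, 2.58], [-1.22, 4.36], [0.22, 2.71], [-3.12, 3.12]. Speed limits (rad/s): [2.57, 2.57, 3.14, 3.14, 3.14, 3.14].

INTERFACE

Orientations are given as a rotation vector (axis times angle).
In Python, from station import ctrl, capture, ticket gives the robot as it stands.
- The arm moves only by the shell command python3 -m inch 'ROWS'. ROWS is JSON, a list that holds one entry, the list of rows, each a list of 5 numbers: the shift along the tool's x, y, z in mm, then the turn about the tool's x in degrees, then the finger opening in mm, from 0 to 85.4. In form: [[[tx, ty, tz, twist, hand], ...]]. A call has 1 to 8 rows; each row is the pose to reach, as a shift and turn from the pose commanded when the call began, along the tool's axes at that moment; what a row does not reach only later rows make up. A row lasts 1/10 s, in which the tool goes at most 50 mm and 8.59 degrees, less where a joint would pass 70% of its speed; a pose out of reach is approached as far as the arm can. A call with a gripper value outside its range is refused whole. The fingers move at their own pace and stop on an object; the grip force is fixed at half the most. Time passes only in rows, so rows that repeat a pose let the fingers close. It gives the time, the measured TCP pose, the force and the opening at its end, in the units of the state.
- ctrl.state(): the state, without advancing time (a new reading comes with each control period).
- capture(name): name is "scene" or "top" or "wrist"; returns a dict with "img" (400x640x3 uint8, blue, green, red), "fovy" (degrees; the focal length in pixels is half the picture's height over the tangent of half this angle, whatever the lens; pixels are square), "cx", "cy" (the principal point, pixels), "rvec" (rotation vector, rad) and "tvec" (3), from world to camera coordinates, as OpenCV has them. Camera axes: x right, y down, z forward; pixel columns grow to the right and rows downward; lengths in m; the calibration is good to about 2 mm. The wrist camera is an equidistant fisheye: a pixel r from the principal point sees the ray r / f radians off the axis. A picture is of the moment at which its call begins. There is no depth.
- ticket.finish_job(): hands the job in, once; it reports no verdict.
The state is a dict: "time_s": time; "joints": joint angles; "qvel": joint speeds; "tau": joint torques, N m; "ee_pos": TCP position; "eef_rot": TCP orientation; "wrist_force": force on the tool from outside, world axes, zero at the start; "ft_torque": the same for the moment, N m; "width": finger opening in m.
Only numpy, scipy, OpenCV 4.12 (cv2) and the standard library are available. Lean on these libraries where they do the work, as an engineer would, in place of code of your own. Each camera call takes 0.05 s, during which the arm holds its last target. There are 200 camera calls.

TASK

Take the four capped sample bottles from the pale paper mat, one after another, and stand each in the cold block whose well matches it in both shape and size: round bottles in round wells, square in square, large in large, small in small. Each must end upright on the floor of its well; keep the bottles upright, set them down gently without dropping them, and leave the two open empty pots where they stand.

Things in the scene. Friction and masses are not known exactly. Their poses are not given: they have to be found in the camera images.
- round_large: the large round sample bottle, closed: rigid frosted pinkish body 48 mm in diameter under a violet round cap 52 mm in diameter and 22 mm tall; 66 mm tall in all, flat base, loose, standing upright on the paper-thin mat on the bench. Origin: centre of its underside, z up
- round_small: the small round sample bottle, closed: rigid frosted pinkish body 26 mm in diameter under a violet round cap 30 mm in diameter and 22 mm tall; 78 mm tall in all, flat base, loose, standing upright on the paper-thin mat on the bench. Origin: centre of its underside, z up
- square_large: the large square sample bottle, closed: rigid frosted pinkish body 48 mm square in plan under a violet square cap 52 mm square and 22 mm tall; 66 mm tall in all, flat base, loose, standing upright on the paper-thin mat on the bench. Origin: centre of its underside, z up; x and y are square to its side faces
- square_small: the small square sample bottle, closed: rigid frosted pinkish body 26 mm square in plan under a violet square cap 30 mm square and 22 mm tall; 78 mm tall in all, flat base, loose, standing upright on the paper-thin mat on the bench. Origin: centre of its underside, z up; x and y are square to its side faces
- open_round: open empty round pot without a cap (a hole to look into from above), 50 mm in diameter, 48 mm tall, thin violet collar round the rim; loose, standing on the same mat, to be left alone. Origin: centre of its underside
- open_square: open empty square pot without a cap (a hole to look into from above), 48 mm square, 48 mm tall, thin violet collar round the rim; loose, standing on the same mat, to be left alone. Origin: centre of its underside; x and y are square to its sides
- block_round_large: cold block with the large round well: mint-green block 90 x 90 mm in plan, 32 mm tall, fixed to the bench, with one well in the middle of its top, round, 66 mm in diameter, 20 mm deep (its floor lies 12 mm above the bench). Origin: centre of the underside, right below the well's centre; x and y are square to the block's sides
- block_round_small: cold block with the small round well: mint-green block 90 x 90 mm in plan, 32 mm tall, fixed to the bench, with one well in the middle of its top, round, 46 mm in diameter, 20 mm deep (its floor lies 12 mm above the bench). Origin: centre of the underside, right below the well's centre; x and y are square to the block's sides
- block_square_large: cold block with the large square well: mint-green block 90 x 90 mm in plan, 32 mm tall, fixed to the bench, with one well in the middle of its top, square, 66 mm square, its sides parallel to the block's sides, 20 mm deep (its floor lies 12 mm above the bench). Origin: centre of the underside, right below the well's centre; x and y are square to the block's sides
- block_square_small: cold block with the small square well: mint-green block 90 x 90 mm in plan, 32 mm tall, fixed to the bench, with one well in the middle of its top, square, 46 mm square, its sides parallel to the block's sides, 20 mm deep (its floor lies 12 mm above the bench). Origin: centre of the underside, right below the well's centre; x and y are square to the block's sides
Mind the look-alikes: they are no part of the job. Leave any orange or yellow look-alike of the round_large alone.

How it is judged:
By the outcome, as a careful person would: the job done as asked, in the order asked, and still so for the second after the job is handed in, with the robot touching nothing.
It also fails if it takes over 96 s, if anything falls off the work surface, if the arm or the gripper's body presses on something with over 40 N, if the wrist force passes 120 N, or if a joint passes its speed limit or range.

## Working session

There is one attempt and no reset: what is moved stays moved. The work goes in short steps, Python scripts to look and compute and a shell command to move; the robot and the scene stay as the last step left them, time stands still between calls to the robot, and variables do not carry over. Pictures are saved under pics/ and viewed, about 12 in all and at most 16, crops included, and the job is handed in when it is done.

```bash
mkdir -p pics; ls; python3 - <<'E'
from station import ctrl,capture
import cv2
for n in("scene","top"):
    c=capture(n); cv2.imwrite(f"pics/{n}0.png",c["img"]); print(n,{k:c[k] for k in c if k!="img"})
print(ctrl.state())
E
```

```text
pics
scene {'fovy': 54.441257008605206, 'cx': 313.61173158567686, 'cy': 202.76336181721265, 'rvec': array([ 0.92867495,  2.73903742, -0.7453507 ]), 'tvec': array([ 0.38596173, -0.32687687,  1.01641354])}
top {'fovy': 50.307780185818146, 'cx': 319.34630332350787, 'cy': 202.30249023415783, 'rvec': array([ 2.14762483, -2.12818027,  0.13324212]), 'tvec': array([0.07198328, 0.55921426, 0.85778003])}
{'time_s': 0.1, 'joints': array([-1.36581422e+00,  2.59243825e-01,  1.53596289e+00, -1.12329902e-05,
        1.34798932e+00, -2.02803270e-01]), 'qvel': array([-0.00141031, -0.00082471, -0.00236699,  0.00122928,  0.00050076,
        0.00014792]), 'tau': array([ 1.84887693e-03, -4.46973395e+01, -2.91243625e+01, -3.01888622e-04,
        6.22362248e-03,  3.84452278e-05]), 'ee_pos': array([ 0.2180371 , -0.50442876,  0.23057629]), 'eef_rot': array([ 1.99765009,  0.41468657, -1.997676  ]), 'wrist_force': array([ 0.60163416, -0.14693517, -0.12441784]), 'ft_torque': array([0.00160449, 0.02025104, 0.04627821]), 'width': 0.08561497441369743}
```

View pics/top0.png

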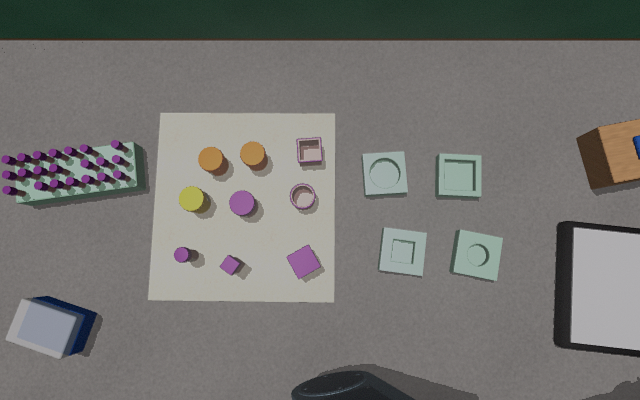

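View pics/scene0.png

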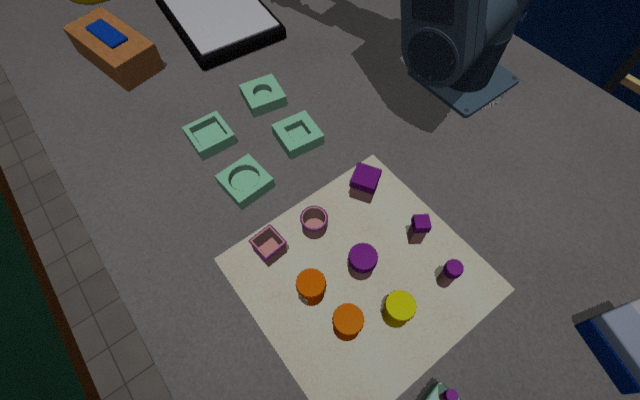

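Candidates in the top view:
- **Violet, wanted:** round_large (242,203), round_small (182,255), square_small (231,265), square_large (304,262).
- **Not to touch:** orange at (211,159) and (253,154), yellow at (192,199), open pots at (309,151) and (302,196), and the violet caps in the far rack.
- **Wells:** round_large (384,173), square_large (460,176), square_small (403,252), round_small (478,255).

Next I'll fit the known prisms in both cameras.

```bash
cat > h.py <<'E'
import numpy as np,cv2
from scipy.optimize import minimize
from scipy.spatial.transform import Rotation as R
def K(c):
    f=200/np.tan(np.radians(c["fovy"])/2); return np.array([[f,0,c["cx"]],[0,f,c["cy"]],[0,0,1]])
def proj(c,P): return cv2.projectPoints(np.float64(P),c["rvec"],c["tvec"],K(c),None)[0][:,0]
def unproj(c,uv,z):
    Rm=cv2.Rodrigues(c["rvec"])[0]; o=-Rm.T@c["tvec"]; d=Rm.T@np.linalg.inv(K(c))@[*uv,1]
    return (o+d*(z-o[2])/d[2])[:2]
def prism(x,y,yaw,w,z0,z1,rnd):
    if rnd: t=np.linspace(0,2*np.pi,40,endpoint=False); q=np.c_[np.cos(t),np.sin(t)]*w/2
    else: q=np.array([[1,1],[-1,1],[-1,-1],[1,-1]])*w/2
    q=q@np.array([[np.cos(yaw),np.sin(yaw)],[-np.sin(yaw),np.cos(yaw)]])+[x,y]
    return np.vstack([np.c_[q,0*q[:,0]+z] for z in(z0,z1)])
def violet(im):
    h=cv2.cvtColor(im,cv2.COLOR_BGR2HSV); return cv2.inRange(h,(135,110,50),(165,255,255))
def green(im):
    h=cv2.cvtColor(im,cv2.COLOR_BGR2HSV); return cv2.inRange(h,(55,25,70),(95,160,255))
S=4
def hull(c,P): return cv2.convexHull(np.int32(np.round((proj(c,P)+.5)*S*16-8)))
def fit(cams,mask,x,y,w,z0,z1,rnd):
    ms=[]
    for c in cams:
        m=mask(c["img"]); n,l=cv2.connectedComponents(m); u,v=proj(c,[[x,y,z1]])[0].astype(int)
        a=l[max(v-8,0):v+9,max(u-8,0):u+9]; a=a[a>0]; k=np.bincount(a).argmax(); b=np.uint8(l==k)*255
        if mask is green: 
            cs=cv2.findContours(b,cv2.RETR_EXTERNAL,cv2.CHAIN_APPROX_NONE)[0]; cv2.drawContours(b,cs,-1,255,-1)
        ms.append(cv2.resize(b,None,fx=S,fy=S,interpolation=cv2.INTER_LINEAR)>127)
    def cost(p):
        s=0
        for c,m in zip(cams,ms):
            r=np.zeros(m.shape,np.uint8); cv2.fillConvexPoly(r,hull(c,prism(*p[:2],p[2]*20,w,z0,z1,rnd)),1,shift=4)
            r=r>0; s+=1-(r&m).sum()/(r|m).sum()
        return s/len(cams)
    best=None
    for yaw in([0] if rnd else np.radians([-40,-20,0,20,40])):
        p0=np.array([x,y,yaw/20]); o=minimize(cost,p0,method="Nelder-Mead",options=dict(initial_simplex=p0+np.vstack([np.zeros(3),np.diag([.006,.006,.008])]),maxiter=120))
        if best is None or o.fun<best.fun: best=o
    return best.x*[1,1,20],best.fun
E
cat > look.py <<'E'
from h import *; from station import capture; import json
C={n:capture(n) for n in("top","scene")}; t=C["top"]
T=dict(round_large=(242,203,.052,.044,.066,1),round_small=(182,255,.030,.056,.078,1),square_large=(304,262,.052,.044,.066,0),square_small=(231,265,.030,.056,.078,0),
 block_round_large=(384,173,.09,0,.032,0),block_round_small=(478,255,.09,0,.032,0),block_square_large=(460,176,.09,0,.032,0),block_square_small=(403,252,.09,0,.032,0))
out={}; im={n:cv2.resize(C[n]["img"],None,fx=2,fy=2,interpolation=cv2.INTER_CUBIC) for n in C}
for n,(u,v,w,z0,z1,r) in T.items():
    x,y=unproj(t,(u,v),z1); m=green if "block" in n else violet
    for cs in (["top"],["scene"],["top","scene"]):
        p,f=fit([C[k] for k in cs],m,x,y,w,z0,z1,r); print(n,cs,np.round(p[:2]*1000,1),round((np.degrees(p[2])+45)%90-45,1),round(f,3))
    out[n]=[p[0],p[1],(p[2]+np.pi/4)%(np.pi/2)-np.pi/4]
    for k in C: cv2.polylines(im[k],[np.int32((proj(C[k],prism(*p,w,z0,z1,r))+.5)*2)[:len(prism(*p,w,z0,z1,r))//2],np.int32((proj(C[k],prism(*p,w,z0,z1,r))+.5)*2)[len(prism(*p,w,z0,z1,r))//2:]],True,(255,255,0),1)
for n,u in dict(or1=(211,159),or2=(253,154),yel=(192,199)).items(): print(n,unproj(t,u,.066))
for n,u in dict(osq=(309,151),ord=(302,196)).items(): print(n,unproj(t,u,.048))
json.dump(out,open("poses.json","w")); cv2.imwrite("pics/fit.png",im["top"][200:620,260:1040])
E
time python3 look.py
```

```text
Traceback (most recent call last):
  File "look.py", line 9, in <module>
    p,f=fit([C[k] for k in cs],m,x,y,w,z0,z1,r); print(n,cs,np.round(p[:2]*1000,1),round((np.degrees(p[2])+45)%90-45,1),round(f,3))
        ~~~^^^^^^^^^^^^^^^^^^^^^^^^^^^^^^^^^^^^
  File "h.py", line 25, in fit
    a=l[max(v-8,0):v+9,max(u-8,0):u+9]; a=a[a>0]; k=np.bincount(a).argmax(); b=np.uint8(l==k)*255
                                                    ~~~~~~~~~~~~~~~~~~~~~^^
ValueError: attempt to get argmax of an empty sequence

real	0m5.397s
user	0m1.417s
sys	0m0.403s
```

```bash
python3 - <<'E'
import cv2
from h import *
for n,pts in dict(top0=[(242,203),(182,255),(304,262),(231,265),(384,155),(460,158)],scene0=[(362,258),(366,178),(452,268),(245,165),(252,195)]).items():
    im=cv2.imread(f"pics/{n}.png"); h=cv2.cvtColor(im,cv2.COLOR_BGR2HSV); print([tuple(map(int,h[v,u])) for u,v in pts], tuple(map(int,h[300,400])))
E
```

```text
[(148, 92, 153), (148, 102, 147), (148, 93, 154), (148, 96, 151), (81, 21, 172), (76, 33, 171)] (10, 13, 122)
[(146, 171, 112), (146, 161, 109), (145, 157, 115), (73, 63, 85), (70, 66, 70)] (30, 222, 156)
```

```bash
sed -i 's/(135,110,50)/(138,70,40)/; s/(55,25,70)/(60,15,35)/' h.py; time python3 look.py
```

```text
round_large ['top'] [555.4 238.7] 1.2 0.155
round_large ['scene'] [553.2 237.7] -1.6 0.055
round_large ['top', 'scene'] [553.2 237.6] 8.5 0.105
round_small ['top'] [446.4 352.4] 0.5 0.243
round_small ['scene'] [445.4 353. ] 3.9 0.123
round_small ['top', 'scene'] [445.9 352.7] 4.6 0.19
square_large ['top'] [434.8 108. ] 30.4 0.076
square_large ['scene'] [433.7 108.3] 31.6 0.062
square_large ['top', 'scene'] [433.9 108.5] 30.6 0.071
square_small ['top'] [427.4 256.8] -30.3 0.24
square_small ['scene'] [425.  254.7] -44.2 0.214
square_small ['top', 'scene'] [425.5 254.9] -37.8 0.231
block_round_large ['top'] [625.5 -62.4] 4.2 0.026
block_round_large ['scene'] [624.8 -63. ] 3.9 0.017
block_round_large ['top', 'scene'] [625.3 -62.5] 4.1 0.025
block_round_small ['top'] [ 452.7 -253.8] -11.1 0.02
block_round_small ['scene'] [ 451.5 -254.6] -10.9 0.023
block_round_small ['top', 'scene'] [ 452.3 -254. ] -10.8 0.027
block_square_large ['top'] [ 622.6 -223.1] -3.0 0.021
block_square_large ['scene'] [ 621.2 -223.7] -2.3 0.022
block_square_large ['top', 'scene'] [ 621.9 -223.2] -2.5 0.024
block_square_small ['top'] [458.5 -98. ] -7.2 0.024
block_square_small ['scene'] [457.1 -99. ] -7.1 0.022
block_square_small ['top', 'scene'] [457.7 -98.4] -6.8 0.028
or1 [0.64465912 0.30414683]
or2 [0.65588994 0.2163844 ]
yel [0.5597644  0.33958425]
osq [0.66783016 0.10013359]
ord [0.57060239 0.11348739]
real	2m3.658s
user	1m59.504s
sys	0m1.228s
```

View pics/fit.png

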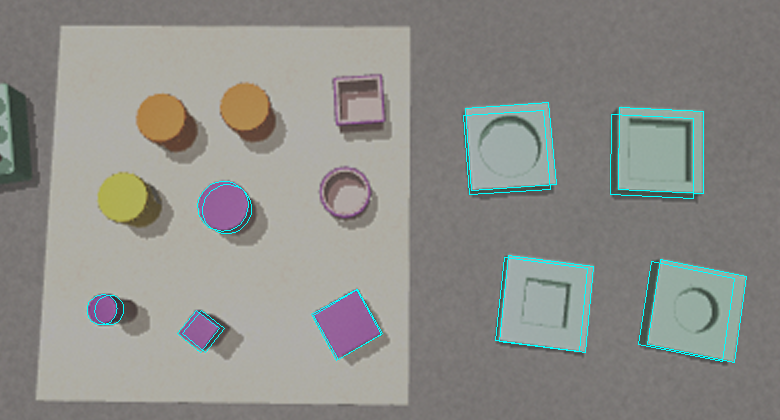

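The overlay matches all the blocks and all four violet caps (crop px: round_large (225,207), round_small (106,310), square_small (203,330), square_large (348,323)). Orange, yellow and the open pots are clearly distinct from them. Now a helper that converts targets to tool-axis shifts.

```bash
cat > plan.py <<'E'
import sys; from h import *; from station import ctrl
# plan.py x y z jawyaw_deg (mm, tool y direction mod 180; 'k' keeps) -> tool shift/twist
s=ctrl.state(); Rm=R.from_rotvec(s["eef_rot"]).as_matrix(); p=s["ee_pos"]*1000
yw=np.degrees(np.arctan2(Rm[1,1],Rm[0,1]))
print("t",round(s["time_s"],2),"tcp",p.round(1),"x-axis",Rm[:,0].round(3),"jaw",yw.round(1),"q1,q6",s["joints"][[0,5]].round(2),"F",s["wrist_force"].round(1),"w",round(s["width"]*1000,1))
if len(sys.argv)>1:
    d=Rm.T@(np.array(list(map(float,sys.argv[1:4])))-p); print("shift",d.round(1),"dist",np.linalg.norm(d).round())
    if sys.argv[4]!="k":
        a=-((float(sys.argv[4])-yw+90)%180-90); print("twist",a.round(1),"or",(a-np.sign(a)*180).round(1))
E
python3 plan.py 553 238 200 45
```

```text
t 0.3 tcp [ 218.1 -504.7  231. ] x-axis [-0.     0.001 -1.   ] jaw -66.6 q1,q6 [-1.37 -0.2 ] F [-0.9 -0.4 -0.2] w 85.3
shift [  31.4 -549.  -602. ] dist 815.0
twist 68.4 or -111.6
```

```bash
python3 -m inch '[[[31,-549,-602,-112,85],[31,-549,-602,-112,85],[31,-549,-602,-112,85],[31,-549,-602,-112,85],[31,-549,-602,-112,85],[31,-549,-602,-112,85],[31,-549,-602,-112,85],[31,-549,-602,-112,85]]]'; python3 plan.py 553 238 200 45
```

```text
time_s: 1.1
ee_pos: [0.3829, -0.1387, 0.2164]
eef_rot: [1.178, 1.228, -1.177]
wrist_force: [0.9, 0.1, 1.2]
width: 0.0851
t 1.1 tcp [ 382.9 -138.7  216.4] x-axis [ 0.001 -0.001 -1.   ] jaw 2.4 q1,q6 [-0.62 -0.67] F [0.9 0.1 1.2] w 85.1
shift [  16.3  186.  -369.1] dist 414.0
twist -42.6 or 137.4
```

```bash
python3 -m inch '[[[16,186,-369,-43,85],[16,186,-369,-43,85],[16,186,-369,-43,85],[16,186,-369,-43,85],[16,186,-369,-43,85],[16,186,-369,-43,85],[16,186,-369,-43,85],[16,186,-369,-43,85]]]'; python3 -m inch '[[[0,0,-14,0,85],[0,0,-14,0,85]]]'; python3 plan.py 553 238 200 45
python3 - <<'E'
from station import capture
import cv2
c=capture("wrist"); print({k:c[k] for k in c if k!="img"}); cv2.imwrite("pics/w1.png",c["img"])
E
```

```text
time_s: 1.9
ee_pos: [0.5495, 0.225, 0.2005]
eef_rot: [0.612, 1.482, -0.612]
wrist_force: [1.5, -1.9, 1.3]
width: 0.0853
time_s: 2.1
ee_pos: [0.5376, 0.2344, 0.1997]
eef_rot: [0.609, 1.486, -0.611]
wrist_force: [-0.9, -0.3, -0.4]
width: 0.0848
t 2.1 tcp [537.6 234.4 199.7] x-axis [-0.003 -0.    -1.   ] jaw 45.3 q1,q6 [ 0.22 -0.57] F [-0.9 -0.3 -0.4] w 84.8
shift [-0.4 13.4  8.4] dist 16.0
twist 0.3 or -179.7
{'fovy': 65.70646984690485, 'cx': 315.64547932816845, 'cy': 198.03243914486865, 'rvec': array([-2.63291714, -1.09835894, -0.16428967]), 'tvec': array([-0.5425137 , -0.23651487,  0.28774344])}
```

View pics/w1.png

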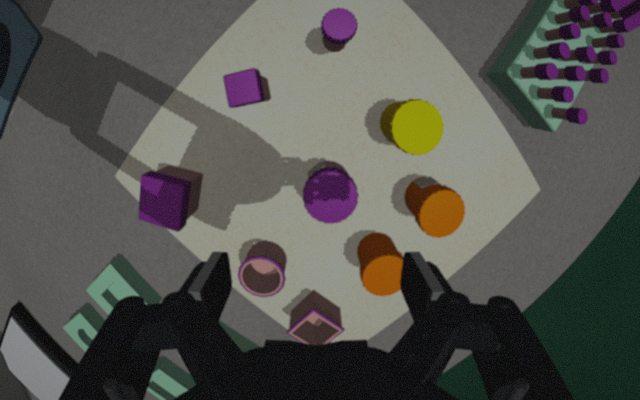

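The wrist view shows the round violet cap at (330,193), the yellow one at (417,127) and the small square cap at (245,88), all consistent with the top view. I'll refine with the fisheye model.

```bash
cat >> h.py <<'E'
def proj(c,P):
    P=np.float64(P).reshape(-1,1,3)
    if c.get("fish"): return cv2.fisheye.projectPoints(P,c["rvec"].reshape(3,1),c["tvec"].reshape(3,1),K(c),np.zeros((4,1)))[0][:,0]
    return cv2.projectPoints(P,c["rvec"],c["tvec"],K(c),None)[0][:,0]
def wrist():
    from station import capture
    c=capture("wrist"); c["fish"]=1; return c
SZ=dict(round_large=(.052,.044,.066,1),round_small=(.030,.056,.078,1),square_large=(.052,.044,.066,0),square_small=(.030,.056,.078,0))
E
cat > wl.py <<'E'
from h import *; import json,sys
c=wrist(); P=json.load(open("poses.json"))
for n in sys.argv[1:]:
    p,f=fit([c],violet,*P[n][:2],*SZ[n]); print(n,(p[:2]*1000).round(1),round((np.degrees(p[2])+45)%90-45,1),round(f,3),"was",np.round(np.array(P[n][:2])*1000,1))
E
python3 wl.py round_large round_small square_small square_large; python3 plan.py 553 238 42 45
```

```text
t 2.2 tcp [538.5 232.  200.6] x-axis [-0.001 -0.001 -1.   ] jaw 45.2 q1,q6 [ 0.22 -0.57] F [ 0.6  0.5 -0.6] w 84.9
shift [158.6  14.7   6. ] dist 159.0
twist 0.2 or -179.8Traceback (most recent call last):
  File "wl.py", line 4, in <module>
    p,f=fit([c],violet,*P[n][:2],*SZ[n]); print(n,(p[:2]*1000).round(1),round((np.degrees(p[2])+45)%90-45,1),round(f,3),"was",np.round(np.array(P[n][:2])*1000,1))
        ~~~^^^^^^^^^^^^^^^^^^^^^^^^^^^^^
  File "h.py", line 24, in fit
    m=mask(c["img"]); n,l=cv2.connectedComponents(m); u,v=proj(c,[[x,y,z1]])[0].astype(int)
                                                          ~~~~^^^^^^^^^^^^^^
  File "h.py", line 42, in proj
    if c.get("fish"): return cv2.fisheye.projectPoints(P,c["rvec"].reshape(3,1),c["tvec"].reshape(3,1),K(c),np.zeros((4,1)))[0][:,0]
                             ~~~~~~~~~~~~~~~~~~~~~~~~~^^^^^^^^^^^^^^^^^^^^^^^^^^^^^^^^^^^^^^^^^^^^^^^^^^^^^^^^^^^^^^^^^^^^^^
cv2.error: OpenCV(4.12.0) /io/opencv/modules/calib3d/src/fisheye.cpp:83: error: (-215:Assertion failed) _tvec.getMat().isContinuous() && _rvec.getMat().isContinuous() in function 'projectPoints'
```

```bash
sed -i 's/c\["rvec"\].reshape(3,1),c\["tvec"\].reshape(3,1)/np.array(c["rvec"]).reshape(1,1,3),np.array(c["tvec"]).reshape(1,1,3)/' h.py
python3 wl.py round_large round_small square_small square_large; python3 plan.py 553 238 42 45
```

```text
round_large [552.4 236.2] 13.9 0.06 was [553.2 237.6]
round_small [444.7 351.8] 6.9 0.125 was [445.9 352.7]
square_small [425.  253.9] -38.0 0.102 was [425.5 254.9]
square_large [431.2 105.6] 29.2 0.158 was [433.9 108.5]
t 2.25 tcp [538.8 231.4 200.9] x-axis [ 0.    -0.001 -1.   ] jaw 45.1 q1,q6 [ 0.22 -0.57] F [-0.3 -0.2 -0.4] w 84.6
shift [158.9  14.7   5.3] dist 160.0
twist 0.1 or -179.9
```

```bash
python3 -m inch '[[[40,14,6,0,85],[80,14,6,0,85],[100,14,6,0,85],[100,14,6,0,85],[100,14,6,0,85]]]'; python3 plan.py 553 237 32 45
```

```text
time_s: 2.75
ee_pos: [0.5538, 0.2371, 0.1016]
eef_rot: [0.614, 1.482, -0.613]
wrist_force: [0.5, 0.5, 1.4]
width: 0.0848
t 2.75 tcp [553.8 237.1 101.6] x-axis [ 0.001 -0.    -1.   ] jaw 45.0 q1,q6 [ 0.22 -0.57] F [0.5 0.5 1.4] w 84.8
shift [69.6 -0.7 -0.5] dist 70.0
twist 0.0 or -180.0
```

```bash
python3 -m inch '[[[25,0,0,0,85],[50,0,0,0,85],[68,0,0,0,85],[69,0,0,0,85],[69,0,0,0,85],[69,0,0,0,48],[69,0,0,0,45],[69,0,0,0,45]]]'; python3 -m inch '[[[0,0,0,0,45],[0,0,0,0,45],[0,0,0,0,45]]]'; python3 plan.py 553 237 170 45
```

```text
time_s: 3.55
ee_pos: [0.5543, 0.2385, 0.0335]
eef_rot: [0.613, 1.48, -0.611]
wrist_force: [-0.2, -1.4, 5.3]
width: 0.0507
time_s: 3.85
ee_pos: [0.5543, 0.2385, 0.0335]
eef_rot: [0.613, 1.48, -0.611]
wrist_force: [-1.3, -1.0, 6.2]
width: 0.0509
t 3.85 tcp [554.3 238.5  33.5] x-axis [ 0.003  0.    -1.   ] jaw 45.1 q1,q6 [ 0.22 -0.57] F [-1.3 -1.   6.2] w 50.9
shift [-136.5   -1.7    0.4] dist 137.0
twist 0.1 or -179.9
```

```bash
python3 -m inch '[[[-15,0,0,0,40],[-40,0,0,0,40],[-75,0,0,0,40],[-110,0,0,0,40],[-110,0,0,0,40],[-110,0,0,0,40]]]'; python3 plan.py 625 -62.5 143 k
python3 - <<'E'
from station import capture
import cv2
cv2.imwrite("pics/w2.png",cv2.hconcat([capture("wrist")["img"][100:,160:500],capture("scene")["img"][100:,200:560]]))
E
```

```text
time_s: 4.45
ee_pos: [0.5537, 0.2385, 0.1428]
eef_rot: [0.613, 1.481, -0.611]
wrist_force: [-0.2, 0.8, -1.1]
width: 0.0506
t 4.45 tcp [553.7 238.5 142.8] x-axis [ 0.002  0.001 -1.   ] jaw 45.1 q1,q6 [ 0.22 -0.57] F [-0.2  0.8 -1.1] w 50.6
shift [-2.00e-01 -1.63e+02  2.63e+02] dist 309.0
```

View pics/w2.png

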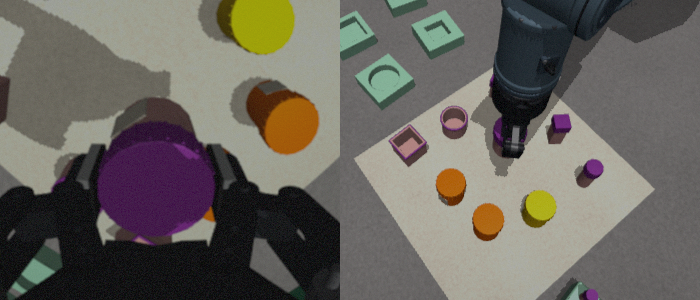

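The bottle is held: cap between the pads at crop px (155,180), standing upright. Now to its well.

```bash
python3 -m inch '[[[0,-15,24,0,40],[0,-40,64,0,40],[0,-66,106,0,40],[0,-92,148,0,40],[0,-118,190,0,40],[0,-142,229,0,40],[0,-157,253,0,40],[0,-163,263,0,40]]]'; python3 -m inch '[[[0,0,0,0,40],[0,0,0,0,40],[0,0,0,0,40]]]'; python3 plan.py 625 -62.5 50 k
```

```text
time_s: 5.35
ee_pos: [0.624, -0.0658, 0.1395]
eef_rot: [0.614, 1.485, -0.616]
wrist_force: [-0.9, 0.8, -1.3]
width: 0.0508
time_s: 5.65
ee_pos: [0.624, -0.0607, 0.1412]
eef_rot: [0.611, 1.485, -0.611]
wrist_force: [-0.1, 0.2, -1.5]
width: 0.0506
t 5.65 tcp [624.  -60.7 141.2] x-axis [-0.001  0.001 -1.   ] jaw 45.2 q1,q6 [-0.27 -1.06] F [-0.1  0.2 -1.5] w 50.6
shift [91.2 -0.5  2.1] dist 91.0
```

```bash
python3 -m inch '[[[20,0,2,0,40],[50,0,2,0,40],[75,0,2,0,40],[86,0,2,0,40],[90,0,2,0,40],[92,0,2,0,40],[92,0,2,0,40]]]'; python3 plan.py 625 -62.5 45.5 k
```

```text
time_s: 6.35
ee_pos: [0.6268, -0.0639, 0.0507]
eef_rot: [0.612, 1.481, -0.612]
wrist_force: [-0.2, -0.5, -1.2]
width: 0.0504
t 6.35 tcp [626.8 -63.9  50.7] x-axis [ 0.002 -0.    -1.   ] jaw 45.1 q1,q6 [-0.28 -1.07] F [-0.2 -0.5 -1.2] w 50.4
shift [ 5.2 -0.2 -2.3] dist 6.0
```

```bash
python3 -m inch '[[[2,0,0,0,40],[3,0,0,0,40],[4,0,0,0,40],[4,0,0,0,40]]]'; python3 -m inch '[[[1,0,0,0,40],[1,0,0,0,40]]]';python3 -m inch '[[[1,0,0,0,40],[1,0,0,0,40]]]'
```

```text
time_s: 6.75
ee_pos: [0.626, -0.0642, 0.0457]
eef_rot: [0.612, 1.482, -0.612]
wrist_force: [-0.6, 0.8, -0.7]
width: 0.051
time_s: 6.95
ee_pos: [0.6262, -0.0643, 0.0456]
eef_rot: [0.612, 1.482, -0.612]
wrist_force: [-1.4, 0.1, 4.5]
width: 0.0507
time_s: 7.15
ee_pos: [0.6262, -0.0644, 0.0455]
eef_rot: [0.612, 1.481, -0.612]
wrist_force: [-5.1, -0.3, 11.0]
width: 0.0506
```

```bash
python3 -m inch '[[[-1,0,0,0,54],[-1,0,0,0,58],[-1,0,0,0,70],[-1,0,0,0,80],[-10,0,0,0,85],[-50,0,0,0,85],[-95,0,0,0,85],[-95,0,0,0,85]]]'; python3 plan.py 445.5 352.5 140 0
python3 - <<'E'
from station import capture
import cv2
cv2.imwrite("pics/p1.png",cv2.hconcat([capture("wrist")["img"],capture("scene")["img"][0:400,100:420]])[:, 160:])
E
```

```text
time_s: 7.95
ee_pos: [0.6303, -0.0652, 0.1464]
eef_rot: [0.612, 1.469, -0.61]
wrist_force: [-0.2, -1.3, 0.3]
width: 0.0848
t 7.95 tcp [630.3 -65.2 146.4] x-axis [ 0.013 -0.004 -1.   ] jaw 45.1 q1,q6 [-0.28 -1.07] F [-0.2 -1.3  0.3] w 84.8
shift [   2.6  165.6 -425.8] dist 457.0
twist 45.1 or -134.9
```

View pics/p1.png

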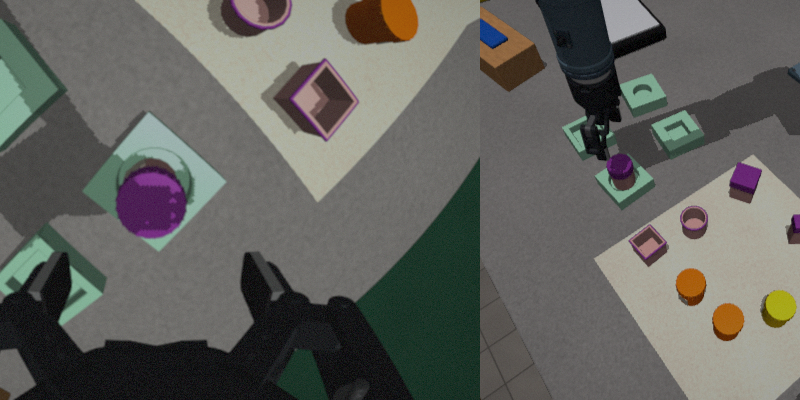

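round_large stands in its round well with the cap centred at crop px (152,203). Next is round_small.

```bash
python3 -m inch '[[[0,14,-37,0,85],[0,32,-83,0,85],[0,50,-129,0,70],[0,68,-175,0,70],[0,86,-221,0,70],[0,104,-267,0,70],[0,122,-313,0,70],[0,140,-359,0,70]]]'; python3 -m inch '[[[0,16,-42,0,70],[0,23,-60,0,70],[0,25,-66,0,70],[0,25,-66,0,70],[0,25,-66,0,70]]]'; python3 plan.py 445.3 352.4 100 45; python3 wl.py round_small
```

```text
time_s: 8.85
ee_pos: [0.4684, 0.2897, 0.1373]
eef_rot: [0.611, 1.485, -0.614]
wrist_force: [0.7, -0.4, -0.3]
width: 0.0696
time_s: 9.35
ee_pos: [0.4415, 0.3516, 0.138]
eef_rot: [0.612, 1.483, -0.614]
wrist_force: [-0.3, -0.7, -0.8]
width: 0.0699
t 9.35 tcp [441.5 351.6 138. ] x-axis [-0.001 -0.001 -1.   ] jaw 45.1 q1,q6 [ 0.48 -0.31] F [-0.3 -0.7 -0.8] w 69.9
shift [38.   3.3  2.1] dist 38.0
twist 0.1 or -179.9
round_small [444.9 351.4] 7.0 0.084 was [445.9 352.7]
```

```bash
python3 -m inch '[[[10,3,2,0,70],[40,3,2,0,70],[75,3,2,0,70],[91,3,2,0,70],[93,3,2,0,70],[93,3,2,0,70],[93,3,2,0,28],[93,3,2,0,24]]]'; python3 -m inch '[[[0,0,0,0,22],[0,0,0,0,22],[0,0,0,0,22],[0,0,0,0,22]]]'; python3 plan.py 452.3 -254 155 k
```

```text
time_s: 10.2
ee_pos: [0.4459, 0.3537, 0.0469]
eef_rot: [0.614, 1.481, -0.611]
wrist_force: [-0.8, -0.1, 0.9]
width: 0.0417
time_s: 10.6
ee_pos: [0.4456, 0.3538, 0.0469]
eef_rot: [0.613, 1.481, -0.611]
wrist_force: [0.3, -1.1, 6.6]
width: 0.0283
t 10.6 tcp [445.6 353.8  46.9] x-axis [ 0.002  0.001 -1.   ] jaw 45.1 q1,q6 [ 0.48 -0.31] F [ 0.3 -1.1  6.6] w 28.3
shift [-108.6 -425.8  433.6] dist 617.0
```

```bash
python3 -m inch '[[[-15,0,0,0,22],[-45,0,0,0,22],[-80,0,0,0,22],[-105,0,0,0,22],[-108,-12,12,0,22],[-108,-36,36,0,22],[-108,-68,68,0,22],[-108,-102,102,0,22]]]'; python3 -m inch '[[[0,-34,34,0,22],[0,-68,68,0,22],[0,-102,102,0,22],[0,-136,137,0,22],[0,-170,172,0,22],[0,-204,208,0,22],[0,-238,242,0,22],[0,-266,272,0,22]]]';python3 -m inch '[[[0,-25,26,0,22],[0,-42,43,0,22],[0,-52,53,0,22],[0,-56,58,0,22],[0,-57,60,0,22],[0,-57,60,0,22],[0,-57,60,0,22]]]'; python3 plan.py 452.3 -254 64 k
```

```text
time_s: 11.4
ee_pos: [0.4439, 0.2075, 0.1526]
eef_rot: [0.61, 1.484, -0.612]
wrist_force: [0.6, -0.7, -0.4]
width: 0.0284
time_s: 12.2
ee_pos: [0.4485, -0.1737, 0.1527]
eef_rot: [0.613, 1.484, -0.614]
wrist_force: [0.9, 0.2, 0.0]
width: 0.0284
time_s: 12.9
ee_pos: [0.4525, -0.2527, 0.1536]
eef_rot: [0.612, 1.483, -0.611]
wrist_force: [0.2, 0.8, -0.2]
width: 0.0283
t 12.9 tcp [ 452.5 -252.7  153.6] x-axis [-0.     0.001 -1.   ] jaw 45.2 q1,q6 [-0.72 -1.51] F [ 0.2  0.8 -0.2] w 28.3
shift [89.6 -1.   0.8] dist 90.0
```

```bash
python3 -m inch '[[[20,-1,1,0,22],[50,-1,1,0,22],[75,-1,1,0,22],[86,-1,1,0,22],[90,-1,1,0,22],[91,-1,1,0,22],[91,-1,1,0,22]]]'; python3 -m inch '[[[2,0,0,0,22],[3,0,0,0,22],[4,0,0,0,22],[4,0,0,0,22]]]'; python3 -m inch '[[[1,0,0,0,22],[1,0,0,0,22]]]';python3 plan.py 452.3 -254 58.9 k
```

```text
time_s: 13.6
ee_pos: [0.4532, -0.2558, 0.0636]
eef_rot: [0.611, 1.481, -0.612]
wrist_force: [0.2, 0.1, -0.7]
width: 0.0286
time_s: 14.0
ee_pos: [0.4527, -0.2557, 0.059]
eef_rot: [0.612, 1.482, -0.613]
wrist_force: [-0.3, 0.9, 2.2]
width: 0.0283
time_s: 14.2
ee_pos: [0.4529, -0.2559, 0.0589]
eef_rot: [0.612, 1.481, -0.613]
wrist_force: [-2.5, 1.4, 10.3]
width: 0.0286
t 14.2 tcp [ 452.9 -255.9   58.9] x-axis [ 0.001 -0.001 -1.   ] jaw 45.1 q1,q6 [-0.73 -1.52] F [-2.5  1.4 10.3] w 28.6
shift [ 0.   0.9 -1.8] dist 2.0
```

```bash
python3 -m inch '[[[-1,0,0,0,32],[-1,0,0,0,36],[-1,0,0,0,50],[-1,0,0,0,60],[-10,0,0,0,70],[-50,0,0,0,85],[-85,0,0,0,85],[-85,0,0,0,85]]]'; python3 -m inch '[[[0,0,0,0,85]]]'; python3 plan.py 433 107.5 150 30.3
python3 - <<'E'
from station import capture
import cv2
cv2.imwrite("pics/p2.png",cv2.hconcat([capture("wrist")["img"],capture("scene")["img"][0:400,100:420]])[:, 160:])
E
```

```text
time_s: 15.0
ee_pos: [0.4552, -0.2577, 0.1481]
eef_rot: [0.609, 1.473, -0.614]
wrist_force: [-0.1, -0.6, 0.8]
width: 0.0849
time_s: 15.1
ee_pos: [0.4529, -0.2558, 0.1439]
eef_rot: [0.611, 1.48, -0.613]
wrist_force: [-0.2, 0.8, -0.3]
width: 0.0847
t 15.1 tcp [ 452.9 -255.8  143.9] x-axis [ 0.002 -0.002 -1.   ] jaw 45.1 q1,q6 [-0.73 -1.52] F [-0.2  0.8 -0.3] w 84.7
shift [  -6.8  243.4 -270.4] dist 364.0
twist 14.8 or -165.2
```

View pics/p2.png

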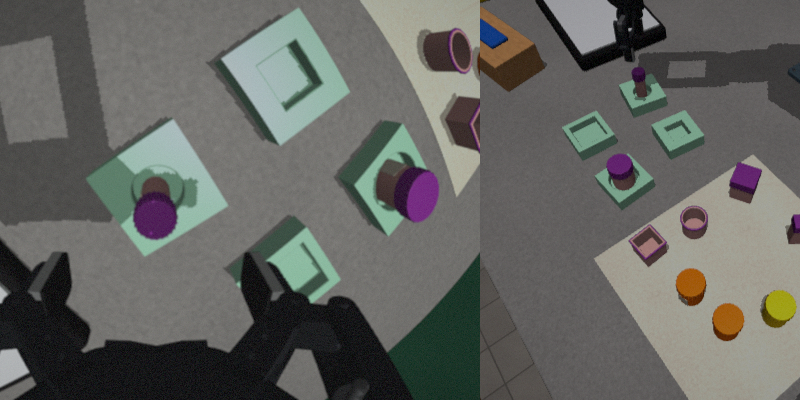

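round_small stands in its well at crop px (155,200). Next is square_large.

```bash
python3 -m inch '[[[-5,20,-22,5,85],[-5,53,-59,10,85],[-5,86,-96,15,85],[-5,119,-133,15,85],[-5,152,-170,15,85],[-5,185,-206,15,85],[-5,215,-239,15,85],[-5,235,-261,15,85]]]'; python3 -m inch '[[[0,8,-9,0,85],[0,8,-9,0,85],[0,8,-9,0,85],[0,8,-9,0,85]]]'; python3 wl.py square_large; python3 plan.py 433 107.5 32 30.3
```

```text
time_s: 16.0
ee_pos: [0.4315, 0.098, 0.1464]
eef_rot: [0.812, 1.417, -0.814]
wrist_force: [0.1, -0.3, -0.0]
width: 0.0851
time_s: 16.4
ee_pos: [0.4358, 0.1058, 0.1473]
eef_rot: [0.814, 1.413, -0.816]
wrist_force: [-0.2, 0.5, 0.1]
width: 0.085
square_large [433.1 107.2] 30.0 0.059 was [433.9 108.5]
t 16.45 tcp [435.9 105.8 147.4] x-axis [-0.001 -0.    -1.   ] jaw 30.0 q1,q6 [-0.01 -0.53] F [-0.3  0.5 -0. ] w 84.9
shift [115.4  -1.6  -2.9] dist 115.0
twist -0.3 or 179.7
```

```bash
python3 -m inch '[[[20,-2,-3,0,85],[60,-2,-3,0,85],[95,-2,-3,0,85],[112,-2,-3,0,85],[114,-2,-3,0,85],[114,-2,-3,0,85],[114,-2,-3,0,48],[114,-2,-3,0,44]]]'; python3 -m inch '[[[0,0,0,0,42],[0,0,0,0,42],[0,0,0,0,42]]]'; python3 plan.py 621.9 -223.2 145 -2.8
```

```text
time_s: 17.25
ee_pos: [0.4336, 0.1085, 0.0348]
eef_rot: [0.815, 1.411, -0.813]
wrist_force: [-0.0, -0.5, -0.5]
width: 0.0587
time_s: 17.55
ee_pos: [0.4336, 0.1086, 0.035]
eef_rot: [0.814, 1.411, -0.812]
wrist_force: [-0.1, -0.5, 6.2]
width: 0.0506
t 17.55 tcp [433.6 108.6  35. ] x-axis [ 0.003 -0.    -1.   ] jaw 30.1 q1,q6 [-0.   -0.53] F [-0.1 -0.5  6.2] w 50.6
shift [-109.3   -3.6  381.7] dist 397.0
twist 32.9 or -147.1
```

```bash
python3 -m inch '[[[-15,0,0,0,42],[-45,0,0,0,42],[-80,0,0,0,42],[-105,0,0,0,42],[-109,0,12,0,42],[-109,0,42,4,42],[-109,0,80,9,42],[-109,0,120,14,42]]]'; python3 plan.py 621.9 -223.2 145 -2.8
```

```text
time_s: 18.35
ee_pos: [0.4929, 0.0037, 0.1422]
eef_rot: [1.001, 1.329, -1.001]
wrist_force: [0.6, -0.4, -0.9]
width: 0.0511
t 18.35 tcp [492.9   3.7 142.2] x-axis [-0. -0. -1.] jaw 16.0 q1,q6 [-0.22 -0.5 ] F [ 0.6 -0.4 -0.9] w 51.1
shift [ -2.8  61.5 253.6] dist 261.0
twist 18.8 or -161.2
```

```bash
python3 -m inch '[[[-2,9,39,5,42],[-2,18,78,10,42],[-2,28,117,15,42],[-2,38,156,19,42],[-2,47,195,19,42],[-2,55,228,19,42],[-2,60,248,19,42],[-2,62,254,19,42]]]'; python3 -m inch '[[[0,0,0,0,42],[0,0,0,0,42],[0,0,0,0,42]]]'; python3 plan.py 621.9 -223.2 52 -2.8
```

```text
time_s: 19.15
ee_pos: [0.6229, -0.2248, 0.143]
eef_rot: [1.247, 1.184, -1.249]
wrist_force: [-1.0, -0.4, -0.7]
width: 0.0512
time_s: 19.45
ee_pos: [0.6222, -0.2206, 0.1445]
eef_rot: [1.245, 1.187, -1.246]
wrist_force: [-0.2, 0.4, -0.9]
width: 0.0512
t 19.45 tcp [ 622.2 -220.6  144.5] x-axis [-0.001  0.001 -1.   ] jaw -2.8 q1,q6 [-0.51 -0.46] F [-0.2  0.4 -0.9] w 51.2
shift [92.5 -0.1  2.7] dist 93.0
twist -0.0 or 180.0
```

```bash
python3 -m inch '[[[20,0,2,0,42],[50,0,2,0,42],[75,0,2,0,42],[87,0,2,0,42],[91,0,2,0,42],[92,0,2,0,42],[92,0,2,0,42]]]'; python3 -m inch '[[[2,0,0,0,42],[3,0,0,0,42],[4,0,0,0,42],[4,0,0,0,42]]]'; python3 -m inch '[[[1,0,0,0,42],[1,0,0,0,42]]]';python3 plan.py 621.9 -223.2 47 k
```

```text
time_s: 20.15
ee_pos: [0.6235, -0.2241, 0.054]
eef_rot: [1.246, 1.183, -1.245]
wrist_force: [0.4, -0.6, -1.4]
width: 0.051
time_s: 20.55
ee_pos: [0.6227, -0.224, 0.0487]
eef_rot: [1.246, 1.185, -1.246]
wrist_force: [0.5, 0.1, -1.3]
width: 0.051
time_s: 20.75
ee_pos: [0.6226, -0.2239, 0.0475]
eef_rot: [1.246, 1.185, -1.246]
wrist_force: [0.8, -0.3, -0.5]
width: 0.0513
t 20.75 tcp [ 622.6 -223.9   47.5] x-axis [-0.  0. -1.] jaw -2.9 q1,q6 [-0.51 -0.46] F [ 0.8 -0.3 -0.5] w 51.3
shift [ 0.5 -0.7 -0.7] dist 1.0
```

```bash
python3 -m inch '[[[1,0,0,0,42],[1,0,0,0,42]]]'; python3 -m inch '[[[1,0,0,0,42],[1,0,0,0,42]]]'
```

```text
time_s: 20.95
ee_pos: [0.6228, -0.2239, 0.0471]
eef_rot: [1.246, 1.185, -1.246]
wrist_force: [-0.9, 0.7, 2.3]
width: 0.0511
time_s: 21.15
ee_pos: [0.6228, -0.2239, 0.047]
eef_rot: [1.246, 1.184, -1.246]
wrist_force: [-2.0, 1.6, 7.1]
width: 0.0508
```

```bash
python3 -m inch '[[[-1,0,0,0,54],[-1,0,0,0,58],[-1,0,0,0,70],[-1,0,0,0,80],[-10,0,0,0,85],[-50,0,0,0,85],[-97,0,0,0,85],[-97,0,0,0,85]]]'; python3 -m inch '[[[0,0,0,0,85]]]'; python3 plan.py 425.2 254.5 145 -38
python3 - <<'E'
from station import capture
import cv2
cv2.imwrite("pics/p3.png",cv2.hconcat([capture("wrist")["img"],capture("scene")["img"][0:400,100:420]])[:, 160:])
E
```

```text
time_s: 21.95
ee_pos: [0.6268, -0.2261, 0.1512]
eef_rot: [1.247, 1.171, -1.24]
wrist_force: [1.0, 0.2, 0.9]
width: 0.085
time_s: 22.05
ee_pos: [0.6237, -0.2244, 0.1451]
eef_rot: [1.246, 1.181, -1.244]
wrist_force: [-0.9, 0.4, -1.0]
width: 0.0847
t 22.05 tcp [ 623.7 -224.4  145.1] x-axis [ 0.004 -0.002 -1.   ] jaw -2.9 q1,q6 [-0.51 -0.46] F [-0.9  0.4 -1. ] w 84.7
shift [  -1.7 -222.3 -468.4] dist 518.0
twist 35.1 or -144.9
```

View pics/p3.png

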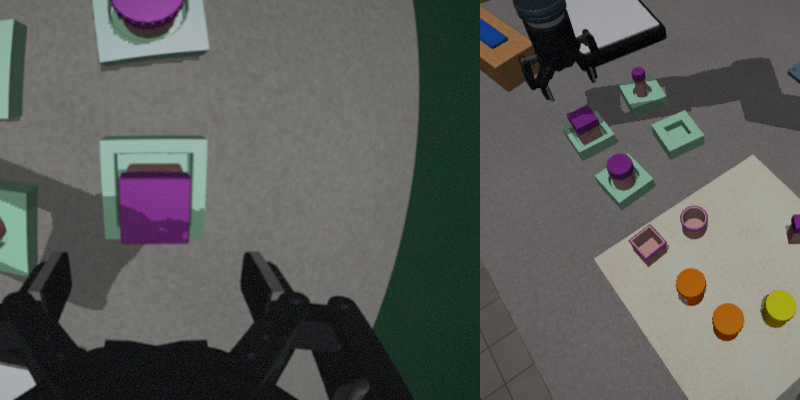

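square_large is in its square well, aligned, at crop px (154,200). Last is square_small.

```bash
python3 -m inch '[[[0,-13,-27,4,85],[0,-32,-67,10,85],[0,-51,-108,16,85],[0,-70,-148,22,85],[0,-89,-188,28,70],[0,-108,-228,35,70],[0,-127,-268,35,70],[0,-146,-308,35,70]]]'; python3 plan.py 425.2 254.5 145 -38
```

```text
time_s: 22.95
ee_pos: [0.4903, 0.0925, 0.1411]
eef_rot: [1.675, 0.822, -1.681]
wrist_force: [0.8, 0.7, 0.1]
width: 0.0698
t 22.95 tcp [490.3  92.5 141.1] x-axis [-0.003  0.    -1.   ] jaw -37.9 q1,q6 [-0.04  0.62] F [0.8 0.7 0.1] w 69.8
shift [  -3.6 -150.9  -87.8] dist 175.0
twist 0.1 or -179.9
```

```bash
python3 -m inch '[[[0,-39,-23,0,70],[0,-78,-46,0,70],[0,-115,-67,0,70],[0,-137,-80,0,70],[0,-148,-86,0,70],[0,-151,-88,0,70],[0,-151,-88,0,70],[0,-151,-88,0,70]]]'; python3 wl.py square_small; python3 plan.py 425.2 254.5 45 -38
```

```text
time_s: 23.75
ee_pos: [0.4277, 0.2521, 0.1423]
eef_rot: [1.677, 0.819, -1.679]
wrist_force: [0.3, 0.7, 0.1]
width: 0.07
square_small [424.6 253.6] -33.7 0.093 was [425.5 254.9]
t 23.8 tcp [427.8 252.1 142.4] x-axis [-0. -0. -1.] jaw -38.0 q1,q6 [0.31 0.97] F [0.4 0.4 0.2] w 69.9
shift [97.4 -3.6 -0.3] dist 97.0
twist 0.0 or -180.0
```

```bash
python3 -m inch '[[[10,-3,0,-2,70],[40,-3,0,-2,70],[75,-3,0,-2,70],[94,-3,0,-2,70],[96,-3,0,-2,70],[96,-3,0,-2,60],[96,-3,0,-2,40],[96,-3,0,-2,34]]]'; python3 -m inch '[[[0,0,0,0,30],[0,0,0,0,26],[0,0,0,0,22],[0,0,0,0,22],[0,0,0,0,22]]]'; python3 plan.py 457.7 -98.4 155 -5
```

```text
time_s: 24.6
ee_pos: [0.4259, 0.2553, 0.0478]
eef_rot: [1.656, 0.844, -1.651]
wrist_force: [-0.5, -0.4, -0.3]
width: 0.0345
time_s: 25.1
ee_pos: [0.426, 0.2552, 0.0479]
eef_rot: [1.656, 0.844, -1.651]
wrist_force: [-0.3, -1.3, 5.8]
width: 0.0286
t 25.1 tcp [426.  255.2  47.9] x-axis [ 0.003  0.001 -1.   ] jaw -35.9 q1,q6 [0.32 0.94] F [-0.3 -1.3  5.8] w 28.6
shift [-107.2  233.1  267.8] dist 371.0
twist -30.9 or 149.1
```

```bash
python3 -m inch '[[[-15,0,0,0,22],[-45,0,0,0,22],[-80,0,0,0,22],[-105,0,0,0,22],[-107,9,10,-2,22],[-107,30,34,-6,22],[-107,54,62,-10,22],[-107,79,91,-14,22]]]'; python3 plan.py 457.7 -98.4 155 -6.9
```

```text
time_s: 25.9
ee_pos: [0.4353, 0.1343, 0.154]
eef_rot: [1.482, 1.006, -1.481]
wrist_force: [1.4, -0.7, 0.0]
width: 0.0291
t 25.9 tcp [435.3 134.3 154. ] x-axis [ 0.001  0.    -1.   ] jaw -21.6 q1,q6 [0.05 0.43] F [ 1.4 -0.7  0. ] w 29.1
shift [ -1.  106.5 208.1] dist 234.0
twist -14.7 or 165.3
```

```bash
python3 -m inch '[[[0,17,34,-4,22],[0,35,68,-8,22],[0,53,103,-12,22],[0,70,138,-15,22],[0,86,169,-15,22],[0,98,192,-15,22],[0,105,205,-15,22],[0,106,208,-15,22]]]'; python3 -m inch '[[[0,0,0,0,22],[0,0,0,0,22],[0,0,0,0,22]]]'; python3 plan.py 457.7 -98.4 65 -6.9
```

```text
time_s: 26.7
ee_pos: [0.4566, -0.0986, 0.1537]
eef_rot: [1.299, 1.149, -1.298]
wrist_force: [0.1, -0.1, 0.1]
width: 0.0292
time_s: 27.0
ee_pos: [0.4562, -0.0962, 0.1536]
eef_rot: [1.296, 1.151, -1.296]
wrist_force: [0.0, 0.1, -1.3]
width: 0.0289
t 27.0 tcp [456.2 -96.2 153.6] x-axis [-0.  0. -1.] jaw -6.8 q1,q6 [-0.45 -0.33] F [ 0.   0.1 -1.3] w 28.9
shift [88.6  1.8  2. ] dist 89.0
twist 0.1 or -179.9
```

```bash
python3 -m inch '[[[20,1,1,0,22],[50,1,1,0,22],[75,1,1,0,22],[84,1,1,0,22],[88,1,1,0,22],[89,1,1,0,22],[89,1,1,0,22]]]'; python3 -m inch '[[[2,0,0,0,22],[3,0,0,0,22],[4,0,0,0,22],[4,0,0,0,22]]]'; python3 -m inch '[[[1,0,0,0,22],[1,0,0,0,22]]]';python3 plan.py 457.7 -98.4 59.9 k
```

```text
time_s: 27.7
ee_pos: [0.458, -0.0988, 0.0655]
eef_rot: [1.297, 1.148, -1.296]
wrist_force: [-0.2, 0.5, 1.1]
width: 0.0297
time_s: 28.1
ee_pos: [0.4572, -0.0986, 0.0607]
eef_rot: [1.297, 1.15, -1.297]
wrist_force: [0.3, -0.3, -0.2]
width: 0.0294
time_s: 28.3
ee_pos: [0.4574, -0.0987, 0.0599]
eef_rot: [1.297, 1.15, -1.297]
wrist_force: [-0.7, 0.4, 2.6]
width: 0.0292
t 28.3 tcp [457.4 -98.7  59.9] x-axis [ 0. -0. -1.] jaw -6.9 q1,q6 [-0.45 -0.33] F [-0.7  0.4  2.6] w 29.2
shift [ 0.   0.3 -0.3] dist 0.0
```

```bash
python3 -m inch '[[[1,0,0,0,22],[1,0,0,0,22]]]'; python3 -m inch '[[[-1,0,0,0,32],[-1,0,0,0,36],[-1,0,0,0,50],[-1,0,0,0,60],[-10,0,0,0,70],[-50,0,0,0,85],[-95,0,0,0,85],[-140,0,0,0,85]]]'; python3 -m inch '[[[0,0,-40,0,85],[0,0,-80,0,85],[0,30,-120,0,85],[0,50,-160,0,85],[0,50,-160,0,85],[0,50,-160,0,85]]]'; python3 - <<'E'
from station import capture
import cv2
a=capture("top")["img"][90:310,140:540]; b=capture("scene")["img"][60:360,170:500]
cv2.imwrite("pics/e1.png",cv2.resize(a,None,fx=2,fy=2,interpolation=2)); cv2.imwrite("pics/e2.png",cv2.resize(b,None,fx=2,fy=2,interpolation=2))
E
```

```text
time_s: 28.5
ee_pos: [0.4575, -0.0988, 0.0599]
eef_rot: [1.297, 1.149, -1.297]
wrist_force: [-3.8, 0.4, 13.8]
width: 0.029
time_s: 29.3
ee_pos: [0.4568, -0.0984, 0.2005]
eef_rot: [1.297, 1.151, -1.297]
wrist_force: [0.7, -0.5, -1.1]
width: 0.085
time_s: 29.9
ee_pos: [0.5259, 0.0551, 0.1986]
eef_rot: [1.295, 1.152, -1.296]
wrist_force: [-0.1, -0.4, 0.1]
width: 0.0853
```

View pics/e1.png

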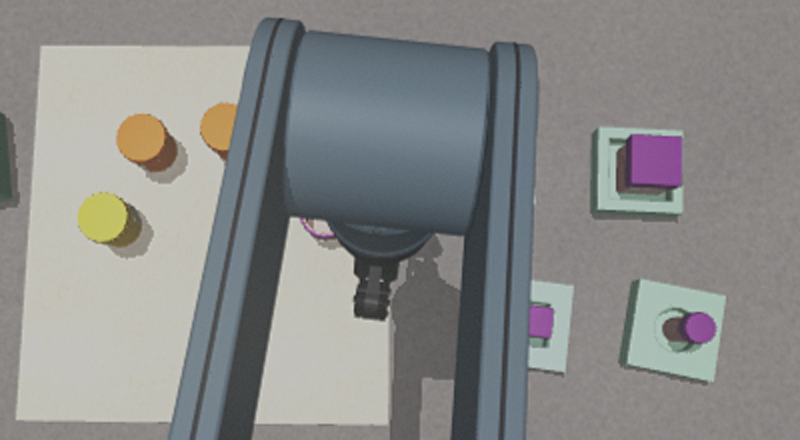

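View pics/e2.png

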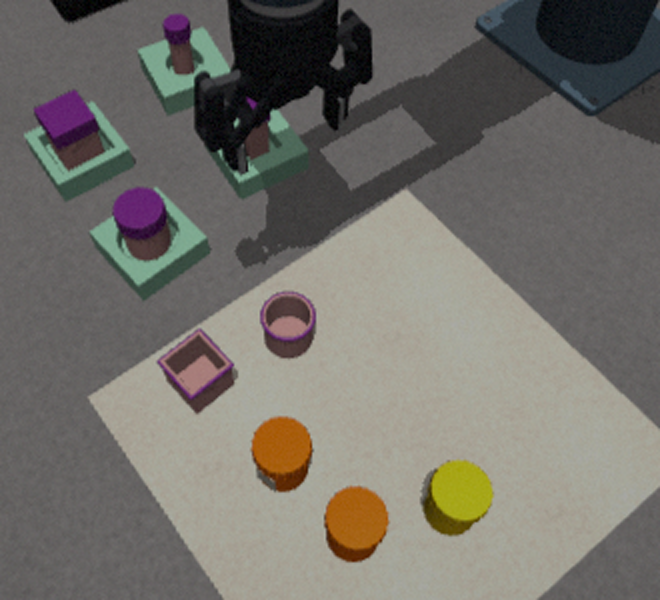

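All four stand in their wells and the pots and look-alikes are untouched. The arm partly hides square_small, so I'll move clear and run a numeric check.

```bash
python3 -m inch '[[[0,-40,-30,0,85],[0,-80,-60,0,85],[0,-110,-100,0,85],[0,-130,-140,0,85],[0,-150,-180,0,85],[0,-150,-180,0,85],[0,-150,-180,0,85]]]'; python3 - <<'E'
from h import *; from station import capture; import json
P=json.load(open("poses.json")); C=[capture("top"),capture("scene")]
for n in SZ:
    w,a,b,r=SZ[n]; B=P["block_"+n]
    for c in C:
        try: p,f=fit([c],violet,*B[:2],w,a+.012,b+.012,r); print(n,"off mm",((p[:2]-B[:2])*1000).round(1),"dyaw",round((np.degrees(p[2]-B[2])+45)%90-45,1),round(f,3))
        except Exception as e: print(n,"hidden")
cv2.imwrite("pics/e3.png",cv2.resize(C[1]["img"][40:260,160:400],None,fx=2.5,fy=2.5))
E
```

```text
time_s: 30.7
ee_pos: [0.3982, 0.2505, 0.1989]
eef_rot: [1.296, 1.15, -1.296]
wrist_force: [0.0, 0.1, -1.3]
width: 0.0848
round_large off mm [ 0.9 -2.5] dyaw 5.3 0.124
round_large off mm [ 0.1 -3.1] dyaw 5.6 0.062
round_small off mm [ 1.6 -2.9] dyaw 15.9 0.244
round_small off mm [ 0.2 -3.9] dyaw 22.7 0.09
square_large off mm [ 1.4 -0.9] dyaw 0.4 0.157
square_large off mm [ 0.7 -2.5] dyaw -1.9 0.062
square_small off mm [ 0.4 -1.1] dyaw 5.1 0.179
square_small off mm [-0.3 -1.3] dyaw -6.7 0.121
```

View pics/e3.png

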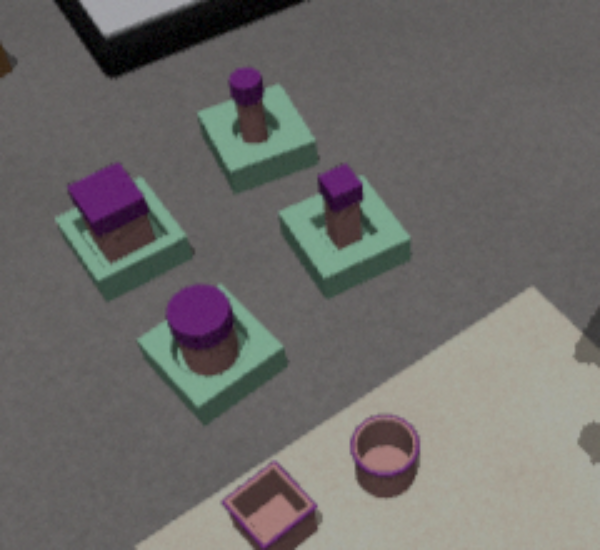

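The crop shows all four bottles upright in their matching wells, and the numeric fit puts each within 4 mm of its well's centre (clearance is 9 to 10 mm). I'm handing in.

```bash
python3 -c "
from station import ticket; print(ticket.finish_job())"
```

```text
the job is handed in; nothing more can be done
None
```

All four bottles now stand in their matching cold blocks, placed in the order round_large, round_small, square_large, square_small. The job was handed in at about 31 s on the robot's clock, against the 96 s limit.

- **Placement:** I lowered each bottle in 1 mm steps until it touched the well floor, at a wrist force of 7 to 14 N. It touched 12 mm above its height on the mat, as the well floor should be.
- **Final check:** The last pictures show every bottle upright and within 4 mm of its well's centre, inside the 9 to 10 mm clearance. The open pots and the orange and yellow look-alikes look untouched, and the gripper was open and well clear.
- **Disagreement:** The cameras never agreed on how square_small is turned. They gave -30° to -44° on the mat. In the well, one view puts it 5° off the block one way and the other nearly 7° off the other way. This does not matter for the fit, because the jaws closed flush on the cap and the well is roomy. In general, the cap fits were rougher in the top view than in the scene view.

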